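Slide a row of core cassettes home in the toolbox

ROBOT

A 6-joint arm with a two-finger parallel gripper is mounted at the origin on the work surface. World frame = base frame: x ahead of the robot, y to its left, z up, the work surface at z = 0. Lengths are in mm, angles in rad, forces in N, time in s.
With the tool pointing down it reaches from about 350 to 975 mm from the base axis. Payload 4.9 kg.
Tool frame: the origin (TCP) lies midway between the tips of the shut fingers; the grasp point (between the pads) lies 19 mm behind it; x points along the fingers, z is the direction in which the jaws open and shut, and the axes are right-handed (so a half turn about x gives the same grasp; the last joint's range is limited). The gripper opens to 85 mm and grips with 20 to 120 N. Pads are 22 mm wide; open, the fingers measure 114 mm over their backs; the gripper's body (76 mm by 85 mm) begins 54 mm behind the grasp point. The pads swing forward as they close: fully open they stand 13 mm farther back than shut.
Start: joints at [-1.283, 0.053, 1.613, -0, 1.476, -0.119], TCP at [247.288, -573.977, 231.304] pointing down, gripper open.
Joint ranges: [-3.01, 3.01], [-1.01, 2.22], [0.06, 2.58], [-1.02, 4.17], [0.09, 2.62], [-3.14, 3.14]. Speed limits (rad/s): [2.57, 2.57, 3.14, 3.14, 3.14, 3.14].

INTERFACE

Orientations are given as a unit quaternion [x, y, z, w].
In Python, from cell import env, snapshot, close_job gives the robot as it stands. The module is installed in compiled form; this text tells all that it offers.
- The arm moves only by the shell command python3 -m inch 'ROWS' [OPENING]. ROWS is JSON, a list of rows, each an object of numbers: "x", "y", "z": the shift along the tool's x, y, z normalised to -1 to 1, where 1 is 0.06 m; "yaw": the turn about the tool's x normalised to -1 to 1, where 1 is 10 degrees. A call has 1 to 10 rows; each row shifts and turns the commanded pose from where the row before left it, along the tool's axes as they then stand; what a row does not reach is not made up. A row lasts 1/8 s, in which the tool goes at most 62.5 mm and 10.7 degrees, less where a joint would pass 70% of its speed; a pose out of reach is approached as far as the arm can. A call with a number of a shift or a turn outside -1 to 1 is refused whole. A call with a gripper value outside its range is refused whole. OPENING is the closure, from 0 (fully open) to 1 (shut), set as the call begins (- or left out, the last holds). The fingers move at their own pace and stop on an object; the grip force is fixed at half the most. Time passes only in rows, so rows that do not move let the fingers close. It gives the time, the measured TCP pose, the force and the opening at its end, in the units of the state.
- env.get_state(): the state, without advancing time (a new reading comes with each control period).
- snapshot(name): name is "scene" or "top"; returns a dict with "frame" (384x512x3 uint8, red, green, blue), "z_map" (384x512 float32, mm along the optical axis (not along the pixel's ray), 0 where there is no reading), "fx", "fy", "cx", "cy" (pixels), "world_to_cam" (4x4, takes a point from world to camera coordinates). Camera axes: x right, y up, looking along -z (the intrinsics and any distortion apply to the point x, -y, -z); pixel columns grow to the right and rows downward; lengths in mm; the calibration is good to about 2 mm. A picture is of the moment at which its call begins.
- close_job(): hands the job in, once; it reports no verdict.
The state is a dict: "t": time; "joint_pos": joint angles; "joint_velocities": joint speeds; "joint_efforts": joint torques, N m; "tool_pos": TCP position; "orientation": TCP orientation; "ft_force": force on the tool from outside, world axes, zero at the start; "wrist_torque": the same for the moment, N m; "grip_width": finger opening in mm.
Only numpy, scipy, OpenCV 4.12 (cv2) and the standard library are available. Lean on these libraries where they do the work, as an engineer would, in place of code of your own. Each camera call takes 0.05 s, during which the arm holds its last target.

TASK

Set the lone fourth core cassette squarely on the toolbox's dropped flap, close behind the row of three, then push all four as one straight row down the lane into the box until the head meets the hidden sprung end stop, and press for a moment, firmly but gently: the spring must clearly take up but never be forced. Leave the four standing face to face in the lane, all inside the box with the head still touching the stop; do not lift or splay the row, and leave the other things on the bench where they are.

Things in the scene. Friction and masses are not known exactly. Their poses are not given: they have to be found in the camera images.
- toolbox: low red steel toolbox, fixed, open on top and at one end, flap there dropped flat. Origin: at bench level under the middle of the sill where flap meets box; +x runs along the lane into the box, y across, z up. Flap: x -240 to 0 mm, 130 mm wide. Flap top and box floor are one plane at z = 8 mm. Box: x 0 to 300 mm, 200 mm wide, walls up to z = 73 mm.
- lane_mouth (a point): point on the floor, on the lane's centre line, 20 mm inside the sill, where the lane narrows to its full 50 mm width (toolbox y -25 to +25 mm) between two aluminium guide rails 12 mm high, about 5 mm thick; towards the sill the rails flare outwards to about 80 mm over all.
- tray_edge (a point): middle of the near edge of the fixed steel tray (71 mm above the bench, 4 mm thick) that covers the box from toolbox x = 175 to 295 mm; a copper ring is fixed on it. The row's head goes under it (59 mm clear height); the end stop is out of sight beneath.
- stop_rail: bracket under the tray; origin and axes as the toolbox's, tells nothing of the stop. Carries a damped sprung pad, face set anywhere at toolbox x 205 to 245 mm (varies: feel for it); yields 0.5 mm per N from first touch, bottoms at 9 mm. Sliding the row takes a few N; aim to push 6 to 10 N harder than that. Over 14 N on the pad spoils it. Let go, it nudges the row back a few mm.
- cassette_A: green square core cassette with a copper core ring showing in its top, 44 x 44 mm, 50 mm tall, flat sided, 0.10 to 0.21 kg; origin at the centre of its underside, z up. Head of the row on the flap, nearest the box, its centre about 44 mm outside the sill, roughly in line.
- cassette_B: green square core cassette with a copper core ring showing in its top, 44 x 44 mm, 50 mm tall, flat sided, 0.10 to 0.21 kg; origin at the centre of its underside, z up. Second in the row, about 50 mm behind A.
- cassette_C: green square core cassette with a copper core ring showing in its top, 44 x 44 mm, 50 mm tall, flat sided, 0.10 to 0.21 kg; origin at the centre of its underside, z up. Third in the row, about 50 mm behind B.
- cassette_D: green square core cassette with a copper core ring showing in its top, 44 x 44 mm, 50 mm tall, flat sided, 0.10 to 0.21 kg; origin at the centre of its underside, z up. The fourth, standing alone on the bare bench beyond the flap's free end; same on all sides, any quarter turn is fine.
- mortar: bystander: white porcelain mortar, 88 mm wide at the rim, 56 mm tall; origin at centre of underside
- cap: bystander: orange nylon cap, 48 mm diameter, 28 mm tall; origin at centre of underside
- core_ring: bystander: loose copper core ring, 54 mm diameter, 40 mm tall; origin at centre of underside
- c_clamp: bystander: cast iron C clamp lying flat, about 86 x 94 mm, 19 mm tall; origin at the middle of the C, on the bench

How it is judged:
By the outcome, as a careful person would: the job done as asked, in the order asked, and still so for the second after the job is handed in, with the robot touching nothing.
It also fails if it takes over 61 s, if anything falls off the work surface, if the arm or the gripper's body presses on something with over 40 N, if the wrist force passes 120 N, or if a joint passes its speed limit or range.

## Working session

There is one attempt and no reset: what is moved stays moved. The work goes in short steps, Python scripts to look and compute and a shell command to move; the robot and the scene stay as the last step left them, time stands still between calls to the robot, and variables do not carry over. Pictures are saved under pics/ and viewed, and the job is handed in when it is done.

```bash
mkdir -p pics; ls
cat > h.py <<'E'
import numpy as np, cv2
from cell import env, snapshot
def grab(n,tag):
    s=snapshot(n); cv2.imwrite(f'pics/{tag}.png',s['frame'][:,:,::-1]); np.savez(f'pics/{tag}.npz',**s); return s
def ray(s,u,v):
    d=np.array([(u-s['cx'])/s['fx'],-(v-s['cy'])/s['fy'],-1.0]); T=np.linalg.inv(s['world_to_cam'])
    return T[:3,3],T[:3,:3]@d
def onz(s,u,v,z):
    o,d=ray(s,u,v); return o+d*(z-o[2])/d[2]
def cloud(s):
    z=s['z_map']; v,u=np.mgrid[:z.shape[0],:z.shape[1]]
    P=np.stack([(u-s['cx'])/s['fx']*z,-(v-s['cy'])/s['fy']*z,-z,np.ones_like(z)],-1)
    return (P@np.linalg.inv(s['world_to_cam']).T)[...,:3]
E
python3 - <<'E'
from h import *
for n in('scene','top'):
    s=grab(n,n+'0'); print(n,s['fx'],s['cx'],s['cy'],s['frame'].shape, (s['z_map']>0).mean(), np.linalg.inv(s['world_to_cam']).round(2).tolist(),[k for k in s])
st=env.get_state(); print({k:np.round(v,3).tolist() for k,v in st.items()})
E
```

```text
pics
scene 378.5523904530162 254.41981544637514 184.68463237353427 (384, 512, 3) 0.9960225423177084 [[0.73, -0.58, 0.36, 919.68], [0.68, 0.61, -0.4, -438.81], [0.01, 0.54, 0.84, 853.8], [0.0, 0.0, 0.0, 1.0]] ['frame', 'z_map', 'fx', 'fy', 'cx', 'cy', 'world_to_cam']
top 428.7662953090557 254.81618764119352 197.96172411627933 (384, 512, 3) 0.9958902994791666 [[0.03, 1.0, -0.08, 472.41], [-1.0, 0.03, -0.01, -73.94], [-0.01, 0.08, 1.0, 1163.27], [0.0, 0.0, 0.0, 1.0]] ['frame', 'z_map', 'fx', 'fy', 'cx', 'cy', 'world_to_cam']
{'t': 0.1, 'joint_pos': [-1.283, 0.053, 1.614, 0.0, 1.476, -0.119], 'joint_velocities': [-0.001, -0.001, -0.003, 0.001, -0.001, 0.001], 'joint_efforts': [0.001, -39.49, -37.136, -0.0, 0.004, 0.0], 'tool_pos': [247.132, -573.444, 230.17], 'orientation': [0.389, 0.591, -0.388, 0.59], 'ft_force': [-0.729, 0.176, -0.36], 'wrist_torque': [-0.014, 0.026, 0.013], 'grip_width': 84.996}
```

View pics/scene0.png

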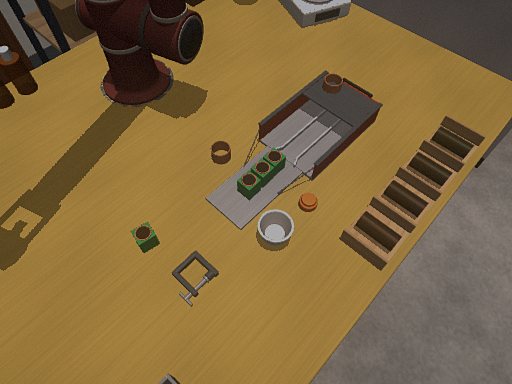

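View pics/top0.png

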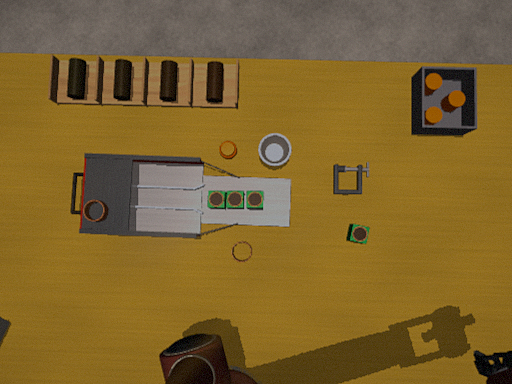

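The top view shows the row A, B, C at about (216,200), (235,200) and (255,200). D is at (358,233), turned slightly, and the box lies to the left. Next I measure them.

Run:
```python
from h import *
out={}
for n in('scene','top'):
    s=dict(np.load(f'pics/{n}0.npz')); f=s['frame']; hsv=cv2.cvtColor(f,cv2.COLOR_RGB2HSV)
    m=cv2.inRange(hsv,(45,80,40),(85,255,255)); C=cloud(s)
    k,l,stt,c=cv2.connectedComponentsWithStats(m)
    for i in range(1,k):
        if stt[i,4]>25:
            P=C[l==i]; print(n,stt[i].tolist(),c[i].round(1).tolist(),'zpct',np.percentile(P[:,2],[5,50,95]).round(1))
    # top-face: pixels at height>40 green or ring
    Z=C[...,2]
    print('flap z',)
    if n=='top':
        for u,v in((275,215),(280,185),(170,200),(170,225),(110,190),(320,220),(400,220),(94,211)): print(u,v,C[v,u].round(1))
    big=cv2.resize(f[:,:,::-1][(140,60)[n=='scene']:(250,260)[n=='scene'], (70,120)[n=='scene']:(390,400)[n=='scene']],None,fx=2.4,fy=2.4,interpolation=cv2.INTER_CUBIC)
    cv2.imwrite(f'pics/{n}_z.png',big)
```

```text
scene [237, 153, 49, 47, 498] [263.5, 174.6] zpct [13.5 52.7 58.9]
scene [131, 222, 24, 25, 105] [143.4, 234.7] zpct [45.6 48.9 51.3]
flap z
top [218, 191, 26, 17, 112] [230.5, 199.8] zpct [33.3 57.  61.4]
top [208, 200, 17, 8, 54] [216.3, 205.1] zpct [35.6 56.1 61. ]
top [246, 200, 17, 8, 51] [253.8, 205.1] zpct [44.5 56.9 59.7]
top [350, 224, 10, 18, 54] [352.8, 232.6] zpct [27.2 48.8 52.8]
flap z
275 215 [ 517.3 -113.8   10.4]
280 185 [ 598.7 -125.2   10.8]
170 200 [549.8 171.1   8.8]
170 225 [482.3 167.9   9.5]
110 190 [567.  313.5  71. ]
320 220 [ 5.077e+02 -2.361e+02  4.000e-01]
400 220 [ 514.1 -452.7   -3.2]
94 211 [512.  353.   67.4]
```

View pics/top_z.png

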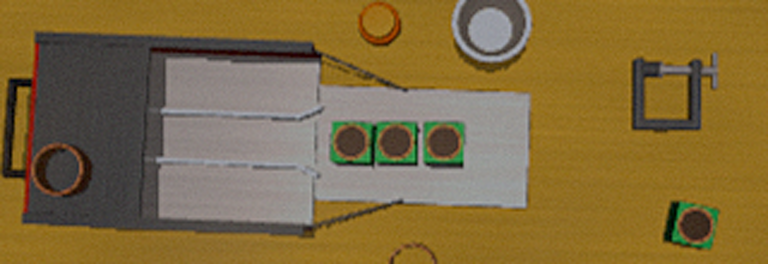

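View pics/scene_z.png

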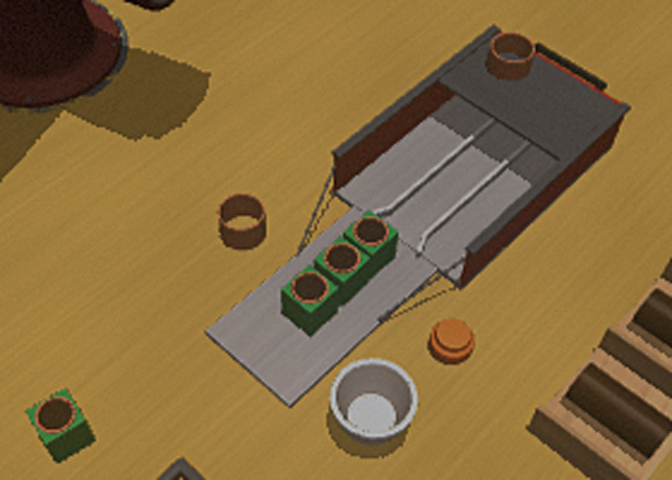

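```bash
cat > meas.py <<'E'
from h import *
# discs (brown core) inside the green tops -> centres, subpixel
def discs(s,boxes):
    f=s['frame'].astype(float); r=[]
    K=6
    for (u0,v0,u1,v1) in boxes:
        c=cv2.resize(s['frame'][v0:v1,u0:u1],None,fx=K,fy=K,interpolation=cv2.INTER_CUBIC)
        hsv=cv2.cvtColor(c,cv2.COLOR_RGB2HSV)
        g=cv2.inRange(hsv,(40,80,30),(85,255,255))
        m=cv2.inRange(hsv,(0,50,0),(17,255,175))
        k,l,stt,ce=cv2.connectedComponentsWithStats(m)
        ctr=np.array([c.shape[1]/2,c.shape[0]/2])
        best=max([i for i in range(1,k)],key=lambda i:stt[i,4])
        cn,_=cv2.findContours((l==best).astype(np.uint8),cv2.RETR_EXTERNAL,cv2.CHAIN_APPROX_NONE)
        e=cv2.fitEllipse(max(cn,key=len))
        r.append(((e[0][0]+.5)/K-.5+u0,(e[0][1]+.5)/K-.5+v0,e[1][0]/K,e[1][1]/K))
    return r
def tri(a,b):
    (o1,d1),(o2,d2)=a,b
    d1=d1/np.linalg.norm(d1);d2=d2/np.linalg.norm(d2)
    A=np.stack([d1,-d2],1); t=np.linalg.lstsq(A,o2-o1,rcond=None)[0]
    p,q=o1+t[0]*d1,o2+t[1]*d2
    return (p+q)/2,np.linalg.norm(p-q)
E
python3 - <<'E'
from meas import *
T=dict(np.load('pics/top0.npz'));S=dict(np.load('pics/scene0.npz'))
tb=[(206,189,226,211),(225,189,245,211),(244,189,266,211),(346,222,372,246)]
sb=[(263,145,287,168),(251,156,274,179),(236,169,262,196),(130,220,162,252)]
dt=discs(T,tb);ds=discs(S,sb)
for n,a,b in zip('ABCD',dt,ds):
    p,e=tri(ray(T,*a[:2]),ray(S,*b[:2]))
    h=50 if n=='D' else 58
    print(n,np.round(a,1),np.round(b,1),'tri',p.round(1),'gap',e.round(1),'top@h',onz(T,*a[:2],h).round(1)[:2],'scene@h',onz(S,*b[:2],h).round(1)[:2])
E
```

```text
A [215.8 198.7  13.7  13.9] [274.1 155.9  11.6  14.7] tri [552.9  41.7  58.6] gap 0.5 top@h [553.1  41.9] scene@h [552.5  41.8]
B [234.6 198.7  13.7  13.9] [262.  167.1  12.1  14.7] tri [554.5  -6.9  58.8] gap 0.6 top@h [554.7  -6.6] scene@h [553.9  -6.7]
C [254.5 198.9  13.6  13.8] [248.7 179.5  12.5  15.1] tri [555.5 -58.2  58.4] gap 0.2 top@h [555.6 -58.1] scene@h [555.2 -58.1]
D [359.5 233.4  14.   14.4] [142.5 232.5  14.3  17. ] tri [ 474.5 -331.4   50.4] gap 0.3 top@h [ 474.6 -331.4] scene@h [ 474.2 -331.5]
```

Both views agree to within 1 mm, with tops at 58 mm and 50 mm. Next I measure the lane axis and D's yaw.

Run:
```python
from meas import *
T=dict(np.load('pics/top0.npz'));S=dict(np.load('pics/scene0.npz'))
K=8
def show(s,u0,v0,u1,v1,K,name):
    c=cv2.resize(s['frame'][v0:v1,u0:u1,::-1],None,fx=K,fy=K,interpolation=cv2.INTER_CUBIC); cv2.imwrite(name,c)
show(T,130,165,210,240,8,'pics/rails_t.png')
show(S,260,85,370,180,7,'pics/rails_s.png')
# rails: bright ridge per column, top view
g=cv2.cvtColor(T['frame'],cv2.COLOR_RGB2GRAY).astype(float)
print(g[180:215,160].round().astype(int).tolist()); print(g[180:215,192].round().astype(int).tolist())
# flap end & sides
print('flap row', g[190,262:300].astype(int).tolist()); print('flap col',g[168:236,275].astype(int).tolist())
```

```text
[135, 136, 137, 138, 133, 141, 152, 137, 125, 139, 139, 137, 137, 137, 138, 139, 137, 139, 134, 132, 139, 136, 132, 140, 138, 139, 145, 160, 132, 127, 141, 138, 144, 137, 136]
[147, 145, 148, 146, 148, 150, 147, 156, 143, 86, 115, 156, 152, 152, 153, 152, 149, 151, 150, 147, 144, 145, 146, 148, 150, 150, 150, 155, 157, 116, 124, 152, 147, 148, 152]
flap row [135, 145, 153, 152, 149, 150, 155, 151, 150, 152, 151, 150, 148, 154, 148, 151, 150, 151, 153, 150, 151, 151, 151, 156, 153, 151, 155, 160, 109, 104, 116, 115, 111, 115, 118, 114, 115, 117]
flap col [69, 59, 97, 119, 113, 114, 114, 120, 120, 96, 127, 152, 150, 156, 152, 150, 151, 150, 150, 148, 150, 157, 154, 148, 150, 151, 151, 149, 152, 151, 152, 154, 149, 149, 150, 154, 152, 153, 153, 156, 155, 153, 156, 153, 154, 149, 155, 156, 156, 154, 155, 150, 156, 155, 157, 156, 162, 126, 100, 111, 118, 116, 113, 108, 106, 115, 109, 117]
```

View pics/rails_t.png

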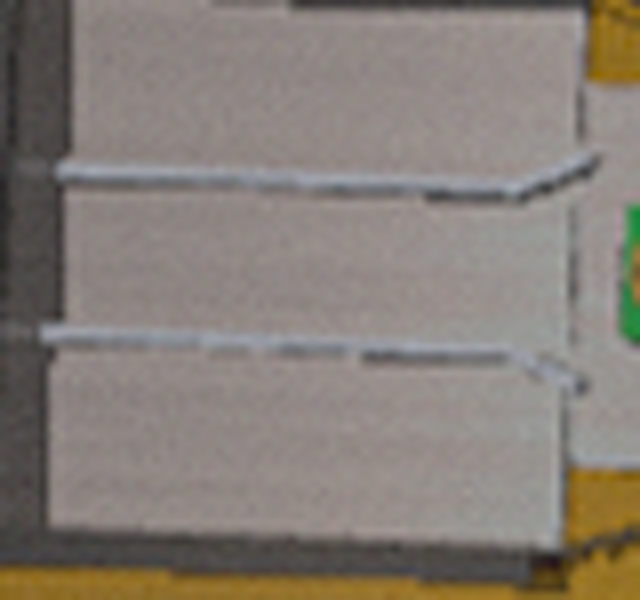

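View pics/rails_s.png

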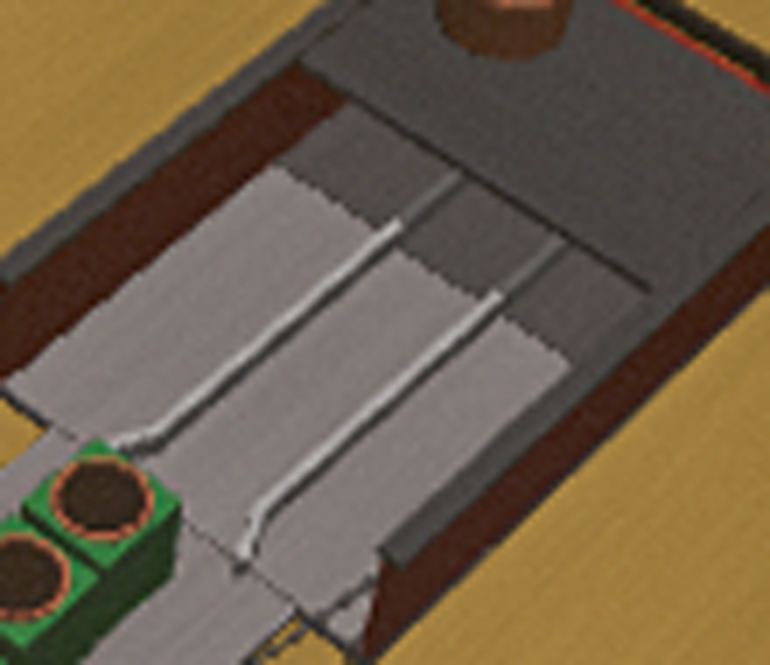

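Run:
```python
from meas import *
T=dict(np.load('pics/top0.npz'));S=dict(np.load('pics/scene0.npz'))
g=cv2.cvtColor(T['frame'],cv2.COLOR_RGB2GRAY).astype(float)
def fit(P):
    P=np.array(P)[:,:2].astype(np.float32)
    vx,vy,x0,y0=cv2.fitLine(P,cv2.DIST_HUBER,0,.01,.01).ravel()
    if vy<0: vx,vy=-vx,-vy
    r=(P-[x0,y0])@[vy,-vx]
    return np.array([vx,vy]),np.array([x0,y0]),r.std()
def ridge(cols,v0f):
    P=[]
    for u in cols:
        v=int(round(v0f(u))); w=g[v-3:v+4,u]-np.median(g[v-6:v+7,u]); w=np.clip(w,3,None)-3
        if w.sum()>5:
            P.append(onz(T,u,(w*np.arange(v-3,v+4)).sum()/w.sum(),20))
    return fit(P)
r1=ridge(range(140,192),lambda u:186+(u-137.5)*17/455+.2)
r2=ridge(range(140,190),lambda u:206.3+(u-137.5)*18/455)
for r in(r1,r2): print('rail dir deg from +y (toward +x pos)',np.degrees(np.arctan2(r[0][0],r[0][1])).round(2),'x at y=100',(r[1]+r[0]*(100-r[1][1])/r[0][1]).round(1),r[2].round(2))
# flap edges (threshold midway)
def cross(a,th):  # first crossing subpixel
    i=np.where((a[:-1]<th)&(a[1:]>=th))[0]; i=i[0]; return i+(th-a[i])/(a[i+1]-a[i])
e1=[];e2=[];e3=[]
for u in range(240,285):
    e1.append(onz(T,u,190-cross(-g[190:168:-1,u],-135),8)) 
    e2.append(onz(T,u,212+cross(-g[212:236,u],-138),8))
for v in range(184,223): e3.append(onz(T,275+cross(-g[v,275:300],-135),v,8))
f1,f2,f3=fit(e1),fit(e2),fit(e3)
for r in(f1,f2): print('flap dir',np.degrees(np.arctan2(r[0][0],r[0][1])).round(2),'x at y=-100',(r[1]+r[0]*(-100-r[1][1])/r[0][1]).round(1),r[2].round(2))
print('end: dir',f3[0], np.degrees(np.arctan2(f3[0][1],f3[0][0])).round(2),f3[1].round(1),f3[2].round(2))
for n,s,b in(('t',T,(340,215,380,255)),('s',S,(123,213,170,260))):
    u0,v0,u1,v1=b;cv2.imwrite(f'pics/D_{n}.png',cv2.resize(s['frame'][v0:v1,u0:u1,::-1],None,fx=12,fy=12,interpolation=cv2.INTER_CUBIC))
cv2.imwrite('pics/row_s.png',cv2.resize(S['frame'][140:205,225:295,::-1],None,fx=10,fy=10,interpolation=cv2.INTER_CUBIC))
cv2.imwrite('pics/row_t.png',cv2.resize(T['frame'][185:215,200:272,::-1],None,fx=11,fy=11,interpolation=cv2.INTER_CUBIC))
```

```text
rail dir deg from +y (toward +x pos) 0.7 x at y=100 [583.5 100. ] 1.24
rail dir deg from +y (toward +x pos) 0.58 x at y=100 [529.2 100. ] 1.01
flap dir -0.03 x at y=-100 [ 617.6 -100. ] 0.95
flap dir 1.05 x at y=-100 [ 490.7 -100. ] 0.96
end: dir [-0.99993193  0.01166782] 179.33 [ 549.1 -151.2] 0.84
```

Run:
```python
import cv2,numpy as np
a=cv2.imread('pics/D_t.png');b=cv2.resize(cv2.imread('pics/D_s.png'),(300,300));
c=np.zeros((600,800,3),np.uint8); c[:280,:280]=cv2.resize(a,(280,280)); c[:300,400:700]=b; r=cv2.imread('pics/row_t.png'); r=cv2.resize(r,(700,int(700*r.shape[0]/r.shape[1]))); c[305:305+r.shape[0],:700]=r[:295]
cv2.imwrite('pics/combo.png',c)
```

```text
(no output)
```

View pics/combo.png

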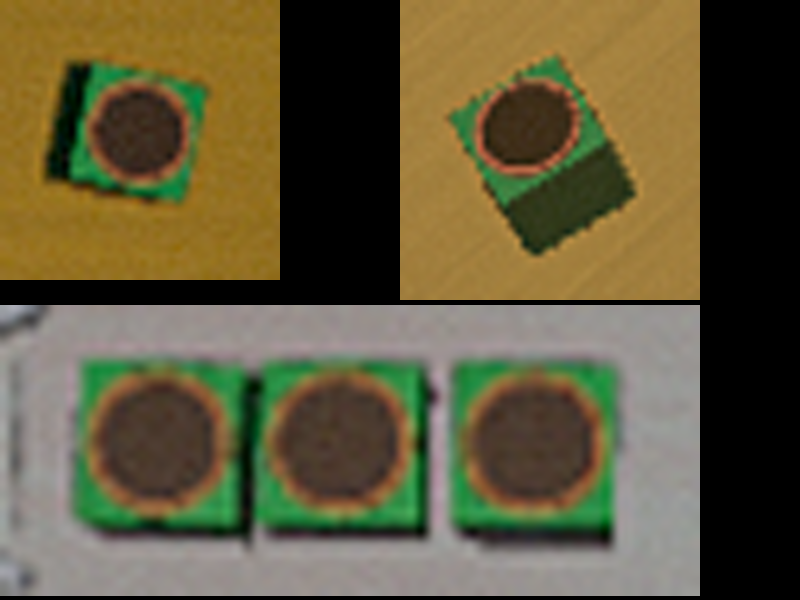

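View pics/row_s.png

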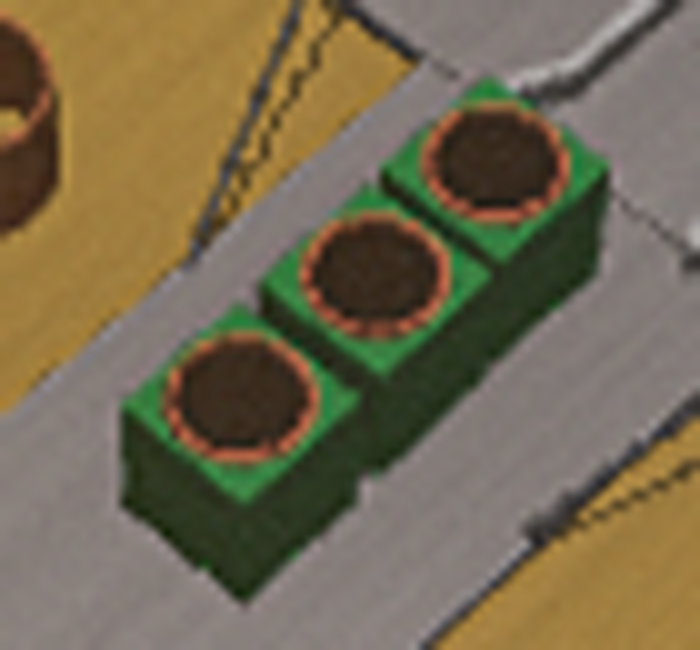

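```bash
cat > go.py <<'E'
import sys; from h import *
from scipy.spatial.transform import Rotation as R
def go(x,y,z,ang=None):
    "shift (mm & units) in current tool axes; ang = wanted jaw (tool z) heading deg from world +x, mod 180"
    s=env.get_state(); M=R.from_quat(s['orientation']).as_matrix()
    d=np.array([x,y,z])-s['tool_pos']; 
    print('t',round(s['t'],2),'tcp',np.round(s['tool_pos'],1),'F',np.round(s['ft_force'],1),'grip',round(s['grip_width'],1))
    print('axes x',M[:,0].round(3),'y',M[:,1].round(3),'z',M[:,2].round(3))
    print('units now-axes',(M.T@d/60).round(3))
    if ang is not None:
        h=np.degrees(np.arctan2(M[1,2],M[0,2])); e=(ang-h+90)%180-90
        # tool x points down: turn about tool x by +a lowers the world heading
        a=-e*(1 if M[2,0]<0 else -1)
        M2=M@R.from_euler('x',a,degrees=True).as_matrix()
        print('heading',h.round(2),'yaw deg',a.round(2),'units',(a/10).round(3),'| shift units after yaw',(M2.T@d/60).round(3))
if __name__=='__main__': go(*map(float,sys.argv[1:]))
E
python3 - <<'E'
from meas import *
T=dict(np.load('pics/top0.npz'));S=dict(np.load('pics/scene0.npz'))
def q(P,n):
    P=np.array(P)[:,:2]
    E=[P[(i+1)%4]-P[i] for i in range(4)]
    print(n,P.mean(0).round(1),[(round(float(np.linalg.norm(e)),1),round(float(np.degrees(np.arctan2(e[1],e[0])))%90,1)) for e in E])
q([onz(T,340+(a+.5)/7-.5,215+(b+.5)/7-.5,50) for a,b in((92,62),(208,90),(185,202),(70,178))],'Dtop')
k=300/47
q([onz(S,123+(a+.5)/k-.5,213+(b+.5)/k-.5,50) for a,b in((47,117),(158,58),(210,143),(105,203))],'Dscene')
# contour-based: solid top/green mask, minAreaRect of metric points, scene
for n,s,b in(('top',T,(346,222,372,246)),('scene',S,(127,217,165,255))):
    u0,v0,u1,v1=b; K=8
    c=cv2.resize(s['frame'][v0:v1,u0:u1],None,fx=K,fy=K,interpolation=cv2.INTER_CUBIC); hsv=cv2.cvtColor(c,cv2.COLOR_RGB2HSV)
    m=cv2.inRange(hsv,(45,90,85),(85,255,255)); cn,_=cv2.findContours(m,cv2.RETR_EXTERNAL,cv2.CHAIN_APPROX_NONE)
    p=max(cn,key=cv2.contourArea)[:,0]; P=np.array([onz(s,(a+.5)/K-.5+u0,(b_+.5)/K-.5+v0,50)[:2] for a,b_ in p],np.float32)
    print(n,cv2.minAreaRect(P))
E
python3 go.py 474.5 -331.4 120 0
```

```text
Dtop [ 474.2 -331.2] [(43.7, 78.0), (42.1, 78.9), (43.0, 79.9), (43.6, 80.0)]
Dscene [ 475.7 -331.3] [(44.1, 76.5), (42.0, 78.1), (41.6, 77.8), (43.1, 81.4)]
top ((476.8207092285156, -318.1004943847656), (18.398042678833008, 44.48927688598633), 78.27067565917969)
scene ((475.32135009765625, -331.48626708984375), (43.923316955566406, 43.97755432128906), 79.243408203125)
t 0.1 tcp [ 247.1 -573.4  230.2] F [-0.7  0.2 -0.4] grip 85.0
axes x [-0.001  0.002 -1.   ] y [0.918 0.396 0.   ] z [ 0.396 -0.918 -0.002]
units now-axes [ 1.842  5.076 -2.202]
heading -66.69 yaw deg -66.69 units -6.669 | shift units after yaw [1.842 4.031 3.79 ]
```

D's faces stand at about 79°, so the jaw heading for the grasp is −11°. I turn first, then travel.

```bash
python3 -m inch '[{"yaw":-0.9},{"yaw":-0.9},{"yaw":-0.9},{"yaw":-0.9},{"yaw":-0.9},{"yaw":-0.9},{"yaw":-0.17},{}]' 0; python3 go.py 474.5 -331.4 110 -11
```

```text
t 0.1 tcp [ 247.1 -573.4  230.2] F [-0.7  0.2 -0.4] grip 85.0
axes x [-0.001  0.002 -1.   ] y [0.918 0.396 0.   ] z [ 0.396 -0.918 -0.002]
units now-axes [ 2.008  5.076 -2.202]
heading -66.69 yaw deg -55.69 units -5.569 | shift units after yaw [2.008 4.68  2.952]$[0]: bad value
```

```bash
python3 -m inch '[{"x":0,"y":0,"z":0,"yaw":-0.9},{"x":0,"y":0,"z":0,"yaw":-0.9},{"x":0,"y":0,"z":0,"yaw":-0.9},{"x":0,"y":0,"z":0,"yaw":-0.9},{"x":0,"y":0,"z":0,"yaw":-0.9},{"x":0,"y":0,"z":0,"yaw":-0.9},{"x":0,"y":0,"z":0,"yaw":-0.17},{"x":0,"y":0,"z":0,"yaw":0}]' 0; echo; python3 go.py 474.5 -331.4 110 -11
```

```text
t: 1.1
tool_pos: [247.2, -573.8, 230.9]
orientation: [0.069, 0.704, -0.068, 0.704]
ft_force: [0.5, -0.4, 1.2]
grip_width: 85.1

t 1.1 tcp [ 247.2 -573.8  230.9] F [ 0.5 -0.4  1.2] grip 85.1
axes x [-0.     0.001 -1.   ] y [0.192 0.981 0.001] z [ 0.981 -0.192 -0.   ]
units now-axes [2.017 4.692 2.94 ]
heading -11.1 yaw deg -0.1 units -0.01 | shift units after yaw [2.017 4.687 2.948]
```

```bash
python3 -m inch '[{"x":0.2,"y":0.47,"z":0.29,"yaw":0},{"x":0.2,"y":0.59,"z":0.37,"yaw":0},{"x":0.2,"y":0.59,"z":0.37,"yaw":0},{"x":0.2,"y":0.59,"z":0.37,"yaw":0},{"x":0.2,"y":0.59,"z":0.37,"yaw":0},{"x":0.3,"y":0.59,"z":0.37,"yaw":0},{"x":0.3,"y":0.59,"z":0.37,"yaw":0},{"x":0.2,"y":0.48,"z":0.29,"yaw":0},{"x":0.2,"y":0.2,"z":0.14,"yaw":0},{"x":0,"y":0,"z":0,"yaw":0}]' 0; echo; python3 go.py 474.5 -331.4 10 -11; python3 -c "
from h import *
grab('scene','s1')"
```

```text
t: 2.35
tool_pos: [473.7, -330.7, 110.0]
orientation: [0.068, 0.705, -0.067, 0.703]
ft_force: [-1.0, -0.1, 0.1]
grip_width: 85.5

t 2.35 tcp [ 473.7 -330.7  110. ] F [-1.  -0.1  0.1] grip 85.5
axes x [-0.002  0.001 -1.   ] y [0.19  0.982 0.001] z [ 0.982 -0.19  -0.002]
units now-axes [ 1.667 -0.011  0.018]
heading -10.96 yaw deg 0.04 units 0.004 | shift units after yaw [ 1.667 -0.011  0.019]
```

View pics/s1.png

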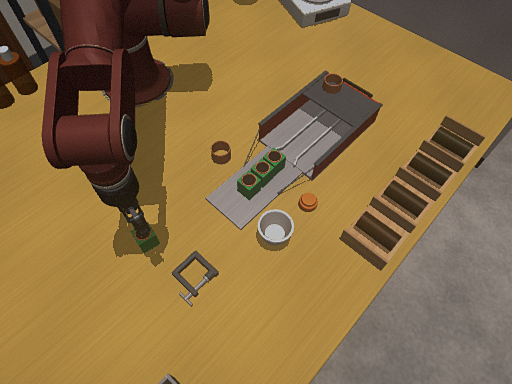

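The gripper hangs over D at (143,238). Now descend and grip.

```bash
python3 -m inch '[{"x":0.3,"y":-0.01,"z":0.015,"yaw":0},{"x":0.4,"y":0,"z":0,"yaw":0},{"x":0.4,"y":0,"z":0,"yaw":0},{"x":0.35,"y":0,"z":0,"yaw":0},{"x":0.2,"y":0,"z":0,"yaw":0},{"x":0,"y":0,"z":0,"yaw":0}]' 0; echo; python3 go.py 474.5 -331.4 10 -11
```

```text
t: 3.15
tool_pos: [474.2, -331.9, 11.1]
orientation: [0.068, 0.704, -0.067, 0.703]
ft_force: [0.5, -0.4, -0.4]
grip_width: 85.2

t 3.15 tcp [ 474.2 -331.9   11.1] F [ 0.5 -0.4 -0.4] grip 85.2
axes x [-0.002  0.001 -1.   ] y [0.191 0.982 0.001] z [ 0.982 -0.191 -0.002]
units now-axes [0.019 0.009 0.004]
heading -11.02 yaw deg -0.02 units -0.002 | shift units after yaw [0.019 0.009 0.004]
```

```bash
python3 -m inch '[{"x":0,"y":0,"z":0,"yaw":0},{"x":0,"y":0,"z":0,"yaw":0},{"x":0,"y":0,"z":0,"yaw":0},{"x":0,"y":0,"z":0,"yaw":0},{"x":0,"y":0,"z":0,"yaw":0},{"x":0,"y":0,"z":0,"yaw":0}]' 1; echo; python3 go.py 554 -109 75 -0.6
```

```text
t: 3.9
tool_pos: [475.7, -332.8, 13.6]
orientation: [0.067, 0.703, -0.068, 0.704]
ft_force: [0.5, 0.4, 5.7]
grip_width: 43.5

t 3.9 tcp [ 475.7 -332.8   13.6] F [0.5 0.4 5.7] grip 43.5
axes x [ 0.002 -0.001 -1.   ] y [ 0.191  0.982 -0.001] z [ 0.982 -0.191  0.002]
units now-axes [-1.027  3.909  0.572]
heading -10.99 yaw deg -10.39 units -1.039 | shift units after yaw [-1.027  3.742  1.268]
```

```bash
python3 -m inch '[{"x":-0.2,"y":0,"z":0,"yaw":0},{"x":-0.4,"y":0,"z":0,"yaw":0},{"x":-0.5,"y":0,"z":0,"yaw":0},{"x":-0.2,"y":0,"z":0,"yaw":-0.5},{"x":0,"y":0,"z":0,"yaw":-0.54},{"x":0,"y":0,"z":0,"yaw":0}]' 1; echo; python3 go.py 554 -109 90 -0.6
python3 - <<'E'
from h import *
for n in('scene','top'):
    s=grab(n,n+'2')
s=dict(np.load('pics/scene2.npz')); cv2.imwrite('pics/z2.png',cv2.resize(s['frame'][180:270,100:200,::-1],None,fx=6,fy=6,interpolation=cv2.INTER_CUBIC))
E
```

```text
t: 4.65
tool_pos: [474.6, -331.8, 90.3]
orientation: [0.004, 0.707, -0.004, 0.707]
ft_force: [-1.8, 0.7, -1.2]
grip_width: 43.4

t 4.65 tcp [ 474.6 -331.8   90.3] F [-1.8  0.7 -1.2] grip 43.4
axes x [-0.  0. -1.] y [0.011 1.    0.   ] z [ 1.    -0.011 -0.   ]
units now-axes [0.006 3.728 1.282]
heading -0.65 yaw deg -0.05 units -0.005 | shift units after yaw [0.006 3.727 1.285]
```

View pics/z2.png

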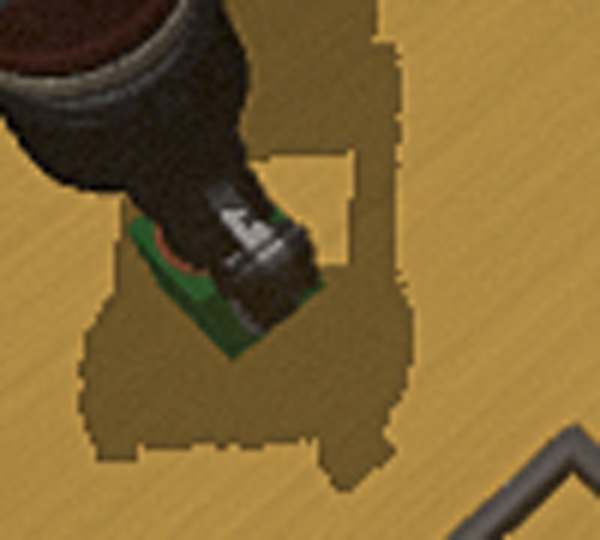

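```bash
python3 -m inch '[{"x":0,"y":0.3,"z":0.1,"yaw":0},{"x":0,"y":0.5,"z":0.18,"yaw":0},{"x":0,"y":0.6,"z":0.2,"yaw":0},{"x":0,"y":0.6,"z":0.2,"yaw":0},{"x":0,"y":0.6,"z":0.2,"yaw":0},{"x":0,"y":0.6,"z":0.2,"yaw":0},{"x":0,"y":0.4,"z":0.15,"yaw":0},{"x":0,"y":0.16,"z":0.05,"yaw":0},{"x":0,"y":0,"z":0,"yaw":0},{"x":0,"y":0,"z":0,"yaw":0}]' 1; echo; python3 go.py 554 -107 25 -0.6
python3 - <<'E'
from h import *
s=grab('scene','scene3'); cv2.imwrite('pics/z3.png',cv2.resize(s['frame'][100:250,190:340,::-1],None,fx=4,fy=4,interpolation=cv2.INTER_CUBIC))
E
```

```text
t: 6.0
tool_pos: [553.7, -107.9, 90.2]
orientation: [0.004, 0.707, -0.004, 0.707]
ft_force: [-0.2, -0.9, -1.6]
grip_width: 43.4

t 6.0 tcp [ 553.7 -107.9   90.2] F [-0.2 -0.9 -1.6] grip 43.4
axes x [-0. -0. -1.] y [ 0.011  1.    -0.   ] z [ 1.    -0.011 -0.   ]
units now-axes [1.087 0.015 0.005]
heading -0.64 yaw deg -0.04 units -0.004 | shift units after yaw [1.087 0.015 0.005]
```

View pics/z3.png

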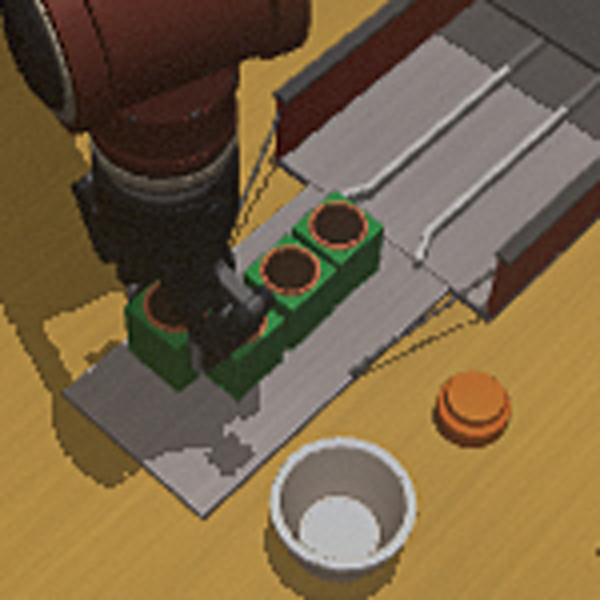

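```bash
python3 -m inch '[{"x":0.2,"y":0.01,"z":0,"yaw":0},{"x":0.35,"y":0,"z":0,"yaw":0},{"x":0.3,"y":0,"z":0,"yaw":0},{"x":0.15,"y":0,"z":0,"yaw":0},{"x":0.05,"y":0,"z":0,"yaw":0},{"x":0,"y":0,"z":0,"yaw":0},{"x":0,"y":0,"z":0,"yaw":0}]' 1; echo; python3 go.py 554 -107 20 -0.6
```

```text
t: 6.92
tool_pos: [554.7, -106.9, 28.2]
orientation: [0.003, 0.707, -0.004, 0.708]
ft_force: [-0.7, -0.7, -1.6]
grip_width: 43.3

t 6.92 tcp [ 554.7 -106.9   28.2] F [-0.7 -0.7 -1.6] grip 43.3
axes x [ 0.001 -0.001 -1.   ] y [ 0.01  1.   -0.  ] z [ 1.    -0.01   0.001]
units now-axes [ 0.136 -0.001 -0.012]
heading -0.59 yaw deg 0.01 units 0.001 | shift units after yaw [ 0.136 -0.001 -0.012]
```

```bash
python3 -m inch '[{"x":0.05,"y":0,"z":-0.01,"yaw":0},{"x":0.03,"y":0,"z":0,"yaw":0},{"x":0,"y":0,"z":0,"yaw":0}]' 1; python3 -m inch '[{"x":0.03,"y":0,"z":0,"yaw":0},{"x":0,"y":0,"z":0,"yaw":0}]' 1;python3 -m inch '[{"x":0.02,"y":0,"z":0,"yaw":0},{"x":0,"y":0,"z":0,"yaw":0}]' 1
```

```text
t: 7.3
tool_pos: [553.2, -106.7, 22.3]
orientation: [0.004, 0.707, -0.004, 0.707]
ft_force: [0.0, 0.5, -0.8]
grip_width: 43.3
t: 7.55
tool_pos: [553.7, -106.8, 21.6]
orientation: [0.004, 0.707, -0.004, 0.707]
ft_force: [-3.1, 0.4, 4.9]
grip_width: 43.4
t: 7.8
tool_pos: [553.7, -106.8, 21.5]
orientation: [0.004, 0.707, -0.004, 0.707]
ft_force: [-7.6, 2.0, 12.7]
grip_width: 43.6
```

Contact at about z = 21.5. I ease off and open.

```bash
python3 -m inch '[{"x":-0.03,"y":0,"z":0,"yaw":0},{"x":0,"y":0,"z":0,"yaw":0}]' 1; python3 -m inch '[{"x":0,"y":0,"z":0,"yaw":0},{"x":0,"y":0,"z":0,"yaw":0},{"x":0,"y":0,"z":0,"yaw":0},{"x":0,"y":0,"z":0,"yaw":0}]' 0;python3 -m inch '[{"x":-0.2,"y":0,"z":0,"yaw":0},{"x":-0.4,"y":0,"z":0,"yaw":0},{"x":-0.5,"y":0,"z":0,"yaw":0},{"x":-0.4,"y":0,"z":0,"yaw":0},{"x":0,"y":-0.5,"z":0,"yaw":0},{"x":0,"y":-0.6,"z":0,"yaw":0},{"x":0,"y":-0.6,"z":0,"yaw":0},{"x":0,"y":-0.3,"z":0,"yaw":0},{"x":0,"y":0,"z":0,"yaw":0}]' 0
python3 - <<'E'
from h import *
for n in('scene','top'): grab(n,n+'4')
s=dict(np.load('pics/scene4.npz')); t=dict(np.load('pics/top4.npz'))
c=np.zeros((600,800,3),np.uint8)
a=cv2.resize(s['frame'][130:220,200:300,::-1],None,fx=4,fy=4,interpolation=cv2.INTER_CUBIC); b=cv2.resize(t['frame'][180:232,190:300,::-1],None,fx=3.5,fy=3.5,interpolation=cv2.INTER_CUBIC)
c[:360,:400]=a; c[:182,405:405+385]=b; cv2.imwrite('pics/z4.png',c)
E
python3 go.py 554 -107 100 -.6
```

```text
t: 8.05
tool_pos: [553.7, -106.8, 21.6]
orientation: [0.004, 0.707, -0.004, 0.707]
ft_force: [-1.3, 0.1, 2.8]
grip_width: 43.2
t: 8.55
tool_pos: [553.4, -106.7, 21.2]
orientation: [0.004, 0.707, -0.004, 0.707]
ft_force: [0.1, -0.6, 0.1]
grip_width: 85.4
t: 9.68
tool_pos: [552.3, -227.4, 111.8]
orientation: [0.004, 0.707, -0.004, 0.707]
ft_force: [-0.6, -0.9, -0.2]
grip_width: 85.4
t 9.78 tcp [ 552.2 -225.9  111.3] F [ 0.1 -0.1 -0.4] grip 85.1
axes x [-0.     0.001 -1.   ] y [0.01  1.    0.001] z [ 1.   -0.01 -0.  ]
units now-axes [0.19  1.982 0.011]
heading -0.58 yaw deg 0.02 units 0.002 | shift units after yaw [0.19  1.982 0.01 ]
```

View pics/z4.png

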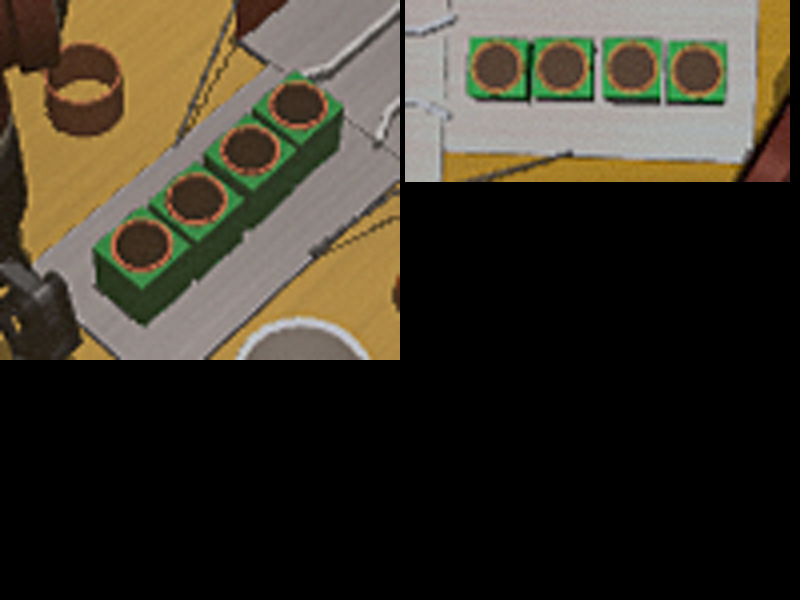

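Run:
```python
from meas import *
T=dict(np.load('pics/top4.npz'));S=dict(np.load('pics/scene4.npz'))
tb=[(206,189,226,211),(225,189,245,211),(244,189,264,211),(263,189,285,211)]
sb=[(263,145,287,168),(251,156,274,179),(238,169,262,191),(222,180,249,206)]
dt=discs(T,tb);ds=discs(S,sb)
for n,a,b in zip('ABCD',dt,ds):
    p,e=tri(ray(T,*a[:2]),ray(S,*b[:2]))
    L=p[0]-(555.2+.011*p[1])
    print(n,'tri',p.round(1),'gap',e.round(1),'off lane',L.round(1),np.round(a[2:],1))
    # edge angle of green top face in scene
    u0,v0,u1,v1=sb['ABCD'.index(n)]; K=8;u0-=6;v0-=6;u1+=6;v1+=6
    c=cv2.resize(S['frame'][v0:v1,u0:u1],None,fx=K,fy=K,interpolation=cv2.INTER_CUBIC); hsv=cv2.cvtColor(c,cv2.COLOR_RGB2HSV)
```

```text
A tri [553.   41.6  58.5] gap 0.6 off lane -2.7 [13.7 13.9]
B tri [554.3  -6.8  58.7] gap 0.9 off lane -0.8 [13.7 13.8]
C tri [555.4 -58.3  58.5] gap 0.5 off lane 0.9 [13.6 13.8]
D tri [ 554.5 -105.9   58.3] gap 0.4 off lane 0.5 [13.7 13.8]
```

D stands squarely about 3.6 mm behind C. I set the fingers as a pusher, about 14 mm apart, behind D.

```bash
python3 -m inch '[{"x":0.2,"y":0.4,"z":0,"yaw":0},{"x":0.4,"y":0.4,"z":0.02,"yaw":0},{"x":0.4,"y":0.2,"z":0,"yaw":0},{"x":0.28,"y":0,"z":0,"yaw":0},{"x":0.1,"y":0,"z":0,"yaw":0},{"x":0,"y":0,"z":0,"yaw":0},{"x":0,"y":0,"z":0,"yaw":0}]' 0.83; echo; python3 go.py 553.7 -145 28 -0.6;  python3 - <<'E'
from h import *
s=grab('scene','scene5'); cv2.imwrite('pics/z5.png',cv2.resize(s['frame'][100:250,190:340,::-1],None,fx=4,fy=4,interpolation=cv2.INTER_CUBIC))
E
```

```text
t: 10.65
tool_pos: [554.8, -167.4, 29.6]
orientation: [0.004, 0.706, -0.004, 0.708]
ft_force: [0.4, 0.7, 0.4]
grip_width: 14.5

t 10.65 tcp [ 554.8 -167.4   29.6] F [0.4 0.7 0.4] grip 14.5
axes x [ 0.002 -0.001 -1.   ] y [ 0.011  1.    -0.001] z [ 1.    -0.011  0.002]
units now-axes [ 0.026  0.373 -0.023]
heading -0.62 yaw deg -0.02 units -0.002 | shift units after yaw [ 0.026  0.373 -0.022]
```

View pics/z5.png

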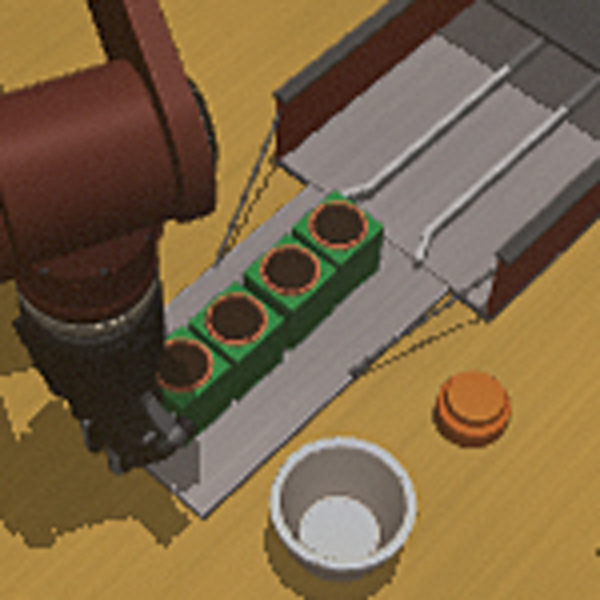

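```bash
python3 -m inch '[{"x":0.04,"y":0.12,"z":-0.015,"yaw":0},{"x":0.02,"y":0.15,"z":0,"yaw":0},{"x":0,"y":0.08,"z":0,"yaw":0},{"x":0,"y":0.05,"z":0,"yaw":0},{"x":0,"y":0.05,"z":0,"yaw":0},{"x":0,"y":0.05,"z":0,"yaw":0},{"x":0,"y":0.05,"z":0,"yaw":0},{"x":0,"y":0.05,"z":0,"yaw":0},{"x":0,"y":0.05,"z":0,"yaw":0},{"x":0,"y":0.05,"z":0,"yaw":0}]' 0.83; python3 -m inch '[{"x":0,"y":0.05,"z":0,"yaw":0},{"x":0,"y":0.05,"z":0,"yaw":0},{"x":0,"y":0.05,"z":0,"yaw":0},{"x":0,"y":0.05,"z":0,"yaw":0}]' 0.83;  python3 go.py 554 -110 26 -0.6
python3 - <<'E'
from h import *
s=grab('scene','scene6'); t=grab('top','top6')
c=np.zeros((600,800,3),np.uint8)
a=cv2.resize(s['frame'][100:220,200:320,::-1],None,fx=4,fy=4,interpolation=cv2.INTER_CUBIC); b=cv2.resize(t['frame'][180:232,190:270,::-1],None,fx=3.8,fy=3.8,interpolation=cv2.INTER_CUBIC)
c[:480,:480]=a; c[:b.shape[0],485:485+b.shape[1]]=b; cv2.imwrite('pics/z6.png',c)
E
```

```text
t: 11.95
tool_pos: [553.6, -124.9, 25.0]
orientation: [0.003, 0.707, -0.004, 0.707]
ft_force: [-0.9, -4.0, 0.5]
grip_width: 14.4
t: 12.45
tool_pos: [553.7, -112.7, 25.0]
orientation: [0.004, 0.707, -0.004, 0.707]
ft_force: [0.0, -3.3, 0.7]
grip_width: 14.3
t 12.45 tcp [ 553.7 -112.7   25. ] F [ 0.  -3.3  0.7] grip 14.3
axes x [ 0. -0. -1.] y [ 0.01  1.   -0.  ] z [ 1.   -0.01  0.  ]
units now-axes [-0.017  0.045  0.005]
heading -0.59 yaw deg 0.01 units 0.001 | shift units after yaw [-0.017  0.045  0.005]
```

View pics/z6.png

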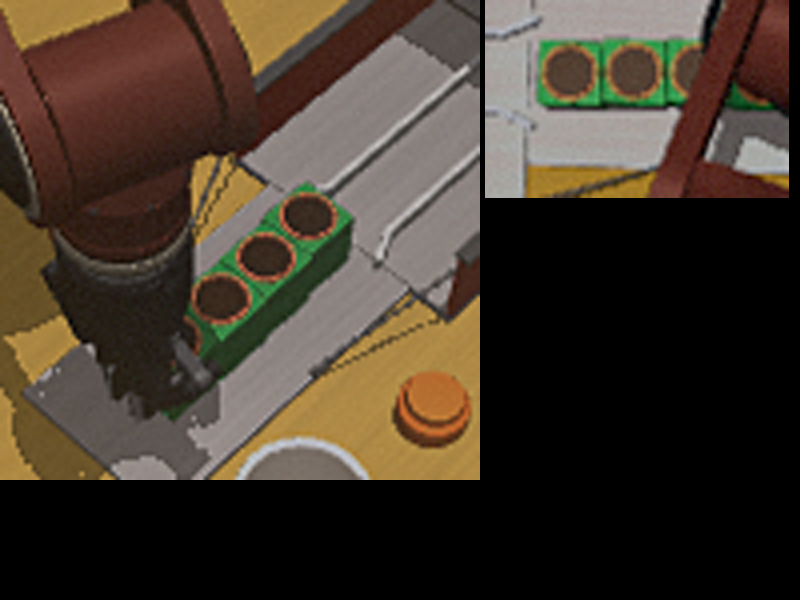

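The row is closed up, and friction reads about 3 to 4 N. I push on toward the mouth.

```bash
for i in 1 2; do :; done; python3 -m inch '[{"x":0,"y":0.06,"z":0,"yaw":0},{"x":0,"y":0.06,"z":0,"yaw":0},{"x":0,"y":0.06,"z":0,"yaw":0},{"x":0,"y":0.06,"z":0,"yaw":0},{"x":0,"y":0.06,"z":0,"yaw":0}]' 0.83; python3 -m inch '[{"x":0,"y":0.06,"z":0,"yaw":0},{"x":0,"y":0.06,"z":0,"yaw":0},{"x":0,"y":0.06,"z":0,"yaw":0},{"x":0,"y":0.06,"z":0,"yaw":0},{"x":0,"y":0.06,"z":0,"yaw":0}]' 0.83;  python3 -m inch '[{"x":0,"y":0.06,"z":0,"yaw":0},{"x":0,"y":0.06,"z":0,"yaw":0},{"x":0,"y":0.06,"z":0,"yaw":0},{"x":0,"y":0.06,"z":0,"yaw":0},{"x":0,"y":0.06,"z":0,"yaw":0}]' 0.83
python3 - <<'E'
from h import *
s=grab('scene','scene7'); t=grab('top','top7')
c=np.zeros((600,800,3),np.uint8)
a=cv2.resize(s['frame'][100:220,200:320,::-1],None,fx=4,fy=4,interpolation=cv2.INTER_CUBIC); b=cv2.resize(t['frame'][180:232,170:250,::-1],None,fx=3.8,fy=3.8,interpolation=cv2.INTER_CUBIC)
c[:480,:480]=a; c[:b.shape[0],485:485+b.shape[1]]=b; cv2.imwrite('pics/z7.png',c)
E
```

```text
t: 13.18
tool_pos: [553.9, -94.6, 25.0]
orientation: [0.004, 0.707, -0.004, 0.707]
ft_force: [-0.7, -4.1, 1.5]
grip_width: 14.4
t: 13.8
tool_pos: [554.1, -76.6, 25.0]
orientation: [0.004, 0.707, -0.004, 0.707]
ft_force: [0.2, -4.0, 2.3]
grip_width: 14.6
t: 14.42
tool_pos: [554.2, -58.6, 25.0]
orientation: [0.004, 0.707, -0.004, 0.707]
ft_force: [0.5, -4.8, 1.8]
grip_width: 14.6
```

View pics/z7.png

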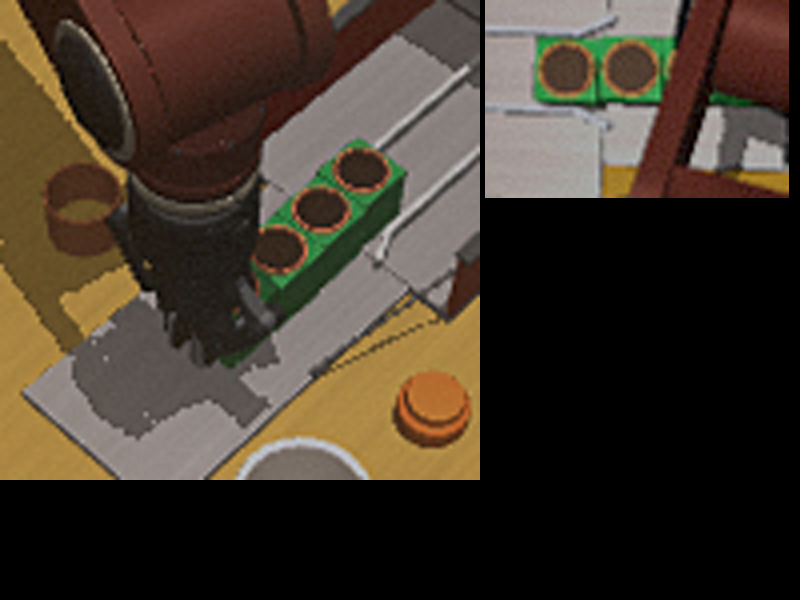

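Run:
```python
from meas import *
S=dict(np.load('pics/scene7.npz'));T=dict(np.load('pics/top7.npz'))
k=4
for n,b in(('A',(280,130,303,153)),('B',(269,141,291,163)),('C',(259,152,280,173))):
    d=discs(S,[b])[0]; p=onz(S,*d[:2],58.4); print(n,p.round(1),'off lane',(p[0]-555.2-.011*p[1]).round(1),np.round(d[2:],1))
d=discs(T,[(182,187,200,208)])[0];print(onz(T,*d[:2],58.4).round(1))
```

```text
A [553.  105.6  58.4] off lane -3.3 [11.  14.1]
B [555.2  61.4  58.4] off lane -0.7 [11.2 14.4]
C [555.2  12.1  58.4] off lane -0.1 [14.8 17. ]
[553.6 106.2  58.4]
```

A is in the lane (centre at y ≈ 106) and B follows. The stop cannot be met before TCP y ≈ 107, so I continue to about 95.

```bash
python3 -m inch '[{"x":0,"y":0.06,"z":0,"yaw":0},{"x":0,"y":0.06,"z":0,"yaw":0},{"x":0,"y":0.06,"z":0,"yaw":0},{"x":0,"y":0.06,"z":0,"yaw":0},{"x":0,"y":0.06,"z":0,"yaw":0}]' 0.83; python3 -m inch '[{"x":0,"y":0.06,"z":0,"yaw":0},{"x":0,"y":0.06,"z":0,"yaw":0},{"x":0,"y":0.06,"z":0,"yaw":0},{"x":0,"y":0.06,"z":0,"yaw":0},{"x":0,"y":0.06,"z":0,"yaw":0}]' 0.83;  python3 -m inch '[{"x":0,"y":0.06,"z":0,"yaw":0},{"x":0,"y":0.06,"z":0,"yaw":0},{"x":0,"y":0.06,"z":0,"yaw":0},{"x":0,"y":0.06,"z":0,"yaw":0},{"x":0,"y":0.06,"z":0,"yaw":0}]' 0.83
python3 - <<'E'
from h import *
s=grab('scene','scene8'); t=grab('top','top8')
c=np.zeros((600,800,3),np.uint8)
a=cv2.resize(s['frame'][80:200,220:340,::-1],None,fx=4,fy=4,interpolation=cv2.INTER_CUBIC); b=cv2.resize(t['frame'][180:232,150:230,::-1],None,fx=3.8,fy=3.8,interpolation=cv2.INTER_CUBIC)
c[:480,:480]=a; c[:b.shape[0],485:485+b.shape[1]]=b; cv2.imwrite('pics/z8.png',c)
E
```

```text
t: 15.15
tool_pos: [554.4, -40.8, 25.0]
orientation: [0.004, 0.707, -0.004, 0.707]
ft_force: [-0.5, -5.0, 1.6]
grip_width: 14.6
t: 15.78
tool_pos: [554.6, -22.8, 25.0]
orientation: [0.004, 0.707, -0.004, 0.707]
ft_force: [-0.2, -5.0, 1.8]
grip_width: 14.6
t: 16.4
tool_pos: [554.7, -4.8, 25.0]
orientation: [0.004, 0.707, -0.004, 0.707]
ft_force: [-0.2, -6.0, 2.6]
grip_width: 14.8
```

View pics/z8.png

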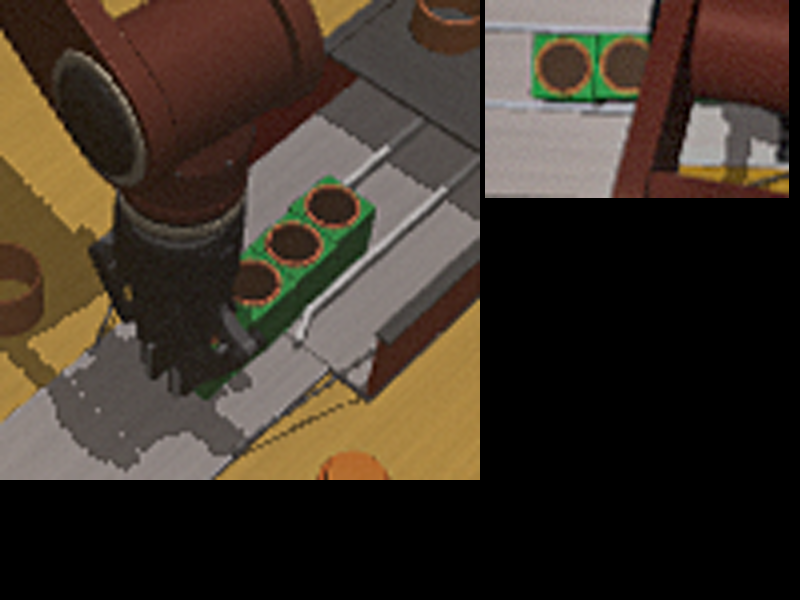

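```bash
python3 -m inch '[{"x":0,"y":0.06,"z":0,"yaw":0},{"x":0,"y":0.06,"z":0,"yaw":0},{"x":0,"y":0.06,"z":0,"yaw":0},{"x":0,"y":0.06,"z":0,"yaw":0},{"x":0,"y":0.06,"z":0,"yaw":0}]' 0.83; python3 -m inch '[{"x":0,"y":0.06,"z":0,"yaw":0},{"x":0,"y":0.06,"z":0,"yaw":0},{"x":0,"y":0.06,"z":0,"yaw":0},{"x":0,"y":0.06,"z":0,"yaw":0},{"x":0,"y":0.06,"z":0,"yaw":0}]' 0.83;  python3 -m inch '[{"x":0,"y":0.06,"z":0,"yaw":0},{"x":0,"y":0.06,"z":0,"yaw":0},{"x":0,"y":0.06,"z":0,"yaw":0},{"x":0,"y":0.06,"z":0,"yaw":0},{"x":0,"y":0.06,"z":0,"yaw":0}]' 0.83; python3 -m inch '[{"x":0,"y":0.06,"z":0,"yaw":0},{"x":0,"y":0.06,"z":0,"yaw":0},{"x":0,"y":0.06,"z":0,"yaw":0},{"x":0,"y":0.06,"z":0,"yaw":0},{"x":0,"y":0.06,"z":0,"yaw":0}]' 0.83
python3 - <<'E'
from h import *
s=grab('scene','scene9'); t=grab('top','top9')
c=np.zeros((600,800,3),np.uint8)
a=cv2.resize(s['frame'][70:190,240:360,::-1],None,fx=4,fy=4,interpolation=cv2.INTER_CUBIC); b=cv2.resize(t['frame'][180:232,120:200,::-1],None,fx=3.8,fy=3.8,interpolation=cv2.INTER_CUBIC)
c[:480,:480]=a; c[:b.shape[0],485:485+b.shape[1]]=b; cv2.imwrite('pics/z9.png',c)
E
```

```text
t: 17.12
tool_pos: [554.9, 13.0, 25.0]
orientation: [0.003, 0.707, -0.004, 0.707]
ft_force: [-0.4, -5.0, 2.3]
grip_width: 14.5
t: 17.75
tool_pos: [555.1, 31.0, 25.0]
orientation: [0.003, 0.707, -0.004, 0.707]
ft_force: [-0.3, -5.1, 2.1]
grip_width: 14.6
t: 18.38
tool_pos: [555.3, 48.9, 25.0]
orientation: [0.003, 0.707, -0.004, 0.707]
ft_force: [0.4, -5.4, 3.1]
grip_width: 14.6
t: 19.0
tool_pos: [555.4, 66.9, 25.0]
orientation: [0.003, 0.707, -0.004, 0.707]
ft_force: [0.1, -6.2, 3.6]
grip_width: 14.9
```

View pics/z9.png

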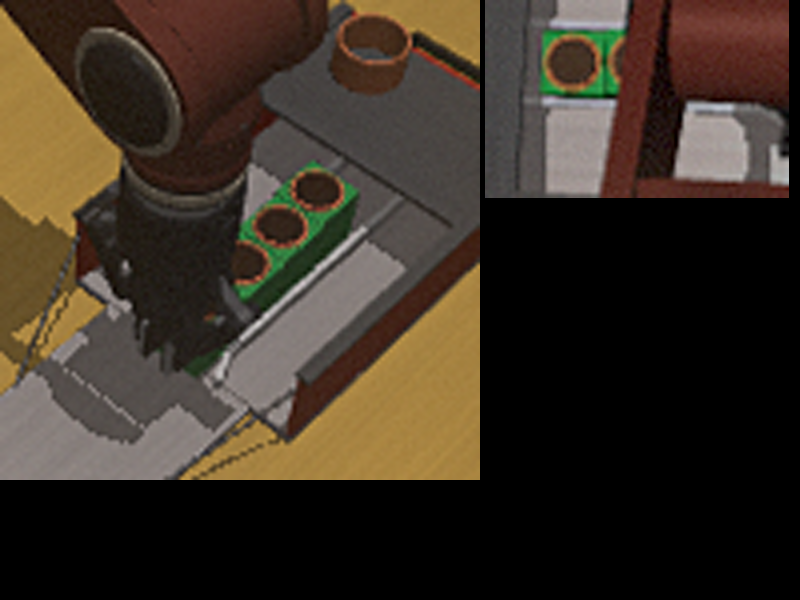

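```bash
python3 -m inch '[{"x":0,"y":0.06,"z":0,"yaw":0},{"x":0,"y":0.06,"z":0,"yaw":0},{"x":0,"y":0.06,"z":0,"yaw":0},{"x":0,"y":0.06,"z":0,"yaw":0},{"x":0,"y":0.06,"z":0,"yaw":0},{"x":0,"y":0.06,"z":0,"yaw":0},{"x":0,"y":0.06,"z":0,"yaw":0},{"x":0,"y":0.06,"z":0,"yaw":0},{"x":0,"y":0.04,"z":0,"yaw":0}]' 0.83; python3 -m inch '[{"x":0,"y":0.02,"z":0,"yaw":0},{"x":0,"y":0.02,"z":0,"yaw":0},{"x":0,"y":0.02,"z":0,"yaw":0}]' 0.83
```

```text
t: 20.23
tool_pos: [555.7, 98.1, 25.0]
orientation: [0.003, 0.707, -0.004, 0.707]
ft_force: [0.4, -5.4, 3.3]
grip_width: 14.9
t: 20.6
tool_pos: [555.7, 101.6, 25.0]
orientation: [0.003, 0.707, -0.004, 0.707]
ft_force: [-0.2, -5.8, 4.0]
grip_width: 14.3
```

Next, a slow approach in 4 mm calls, reading the force after each one.

```bash
python3 -m inch '[{"x":0,"y":0.017,"z":0,"yaw":0},{"x":0,"y":0.017,"z":0,"yaw":0},{"x":0,"y":0.017,"z":0,"yaw":0},{"x":0,"y":0.017,"z":0,"yaw":0}]' 0.83 | sed -n 2,4p
```

```text
tool_pos: [555.8, 105.6, 25.0]
orientation: [0.003, 0.707, -0.004, 0.707]
ft_force: [-0.4, -5.7, 3.1]
```

```bash
python3 -m inch '[{"x":0,"y":0.017,"z":0,"yaw":0},{"x":0,"y":0.017,"z":0,"yaw":0},{"x":0,"y":0.017,"z":0,"yaw":0}]' 0.83 | sed -n 2,4p
```

```text
tool_pos: [555.8, 108.7, 25.0]
orientation: [0.003, 0.707, -0.004, 0.707]
ft_force: [0.3, -7.1, 3.1]
```

```bash
python3 -m inch '[{"x":0,"y":0.017,"z":0,"yaw":0},{"x":0,"y":0.017,"z":0,"yaw":0}]' 0.83 | sed -n 2,4p
```

```text
tool_pos: [555.8, 110.7, 25.0]
orientation: [0.003, 0.707, -0.004, 0.707]
ft_force: [-0.5, -5.6, 3.4]
```

Noise only, not contact.

```bash
python3 -m inch '[{"x":0,"y":0.017,"z":0,"yaw":0},{"x":0,"y":0.017,"z":0,"yaw":0},{"x":0,"y":0.017,"z":0,"yaw":0}]' 0.83 | sed -n 2,4p
```

```text
tool_pos: [555.8, 113.7, 24.9]
orientation: [0.003, 0.707, -0.004, 0.707]
ft_force: [-0.8, -7.1, 3.5]
```

```bash
python3 -m inch '[{"x":0,"y":0.017,"z":0,"yaw":0},{"x":0,"y":0.017,"z":0,"yaw":0}]' 0.83 | sed -n 2,4p
```

```text
tool_pos: [555.9, 115.8, 25.0]
orientation: [0.003, 0.707, -0.004, 0.707]
ft_force: [-0.1, -5.6, 3.4]
```

```bash
python3 -m inch '[{"x":0,"y":0.017,"z":0,"yaw":0},{"x":0,"y":0.017,"z":0,"yaw":0},{"x":0,"y":0.017,"z":0,"yaw":0}]' 0.83 | sed -n 2,4p
```

```text
tool_pos: [555.9, 118.8, 25.0]
orientation: [0.003, 0.707, -0.004, 0.707]
ft_force: [-0.4, -6.0, 3.7]
```

```bash
python3 -m inch '[{"x":0,"y":0.017,"z":0,"yaw":0},{"x":0,"y":0.017,"z":0,"yaw":0},{"x":0,"y":0.017,"z":0,"yaw":0}]' 0.83 | sed -n 2,4p
```

```text
tool_pos: [555.9, 121.9, 25.0]
orientation: [0.003, 0.707, -0.004, 0.707]
ft_force: [-0.5, -6.7, 4.0]
```

```bash
python3 -m inch '[{"x":0,"y":0.017,"z":0,"yaw":0},{"x":0,"y":0.017,"z":0,"yaw":0},{"x":0,"y":0.017,"z":0,"yaw":0}]' 0.83 | sed -n 2,4p
```

```text
tool_pos: [556.0, 124.9, 25.0]
orientation: [0.003, 0.707, -0.004, 0.707]
ft_force: [0.4, -6.4, 2.6]
```

```bash
python3 -m inch '[{"x":0,"y":0.017,"z":0,"yaw":0},{"x":0,"y":0.017,"z":0,"yaw":0},{"x":0,"y":0.017,"z":0,"yaw":0}]' 0.83 | sed -n 2,4p
```

```text
tool_pos: [556.0, 128.0, 25.0]
orientation: [0.003, 0.707, -0.004, 0.707]
ft_force: [-0.6, -7.0, 2.8]
```

```bash
python3 -m inch '[{"x":0,"y":0.017,"z":0,"yaw":0},{"x":0,"y":0.017,"z":0,"yaw":0}]' 0.83 | sed -n 2,4p
```

```text
tool_pos: [556.0, 130.1, 25.0]
orientation: [0.003, 0.707, -0.004, 0.707]
ft_force: [0.0, -5.7, 3.5]
```

```bash
python3 -m inch '[{"x":0,"y":0.017,"z":0,"yaw":0},{"x":0,"y":0.017,"z":0,"yaw":0},{"x":0,"y":0.017,"z":0,"yaw":0}]' 0.83 | sed -n 2,4p
```

```text
tool_pos: [556.1, 132.2, 25.0]
orientation: [0.003, 0.707, -0.005, 0.707]
ft_force: [0.2, -10.7, 5.6]
```

Contact: force is up about 4.5 N and the TCP lags. I continue in small steps.

```bash
python3 -m inch '[{"x":0,"y":0.01,"z":0,"yaw":0},{"x":0,"y":0.01,"z":0,"yaw":0}]' 0.83 | sed -n 2,4p
```

```text
tool_pos: [556.1, 132.9, 25.0]
orientation: [0.002, 0.707, -0.005, 0.707]
ft_force: [-0.9, -11.8, 4.0]
```

```bash
python3 -m inch '[{"x":0,"y":0.01,"z":0,"yaw":0},{"x":0,"y":0.01,"z":0,"yaw":0}]' 0.83 | sed -n 2,4p
```

```text
tool_pos: [556.1, 133.6, 25.0]
orientation: [0.002, 0.707, -0.005, 0.707]
ft_force: [-0.9, -13.2, 4.8]
```

```bash
python3 -m inch '[{"x":0,"y":0.01,"z":0,"yaw":0},{"x":0,"y":0,"z":0,"yaw":0},{"x":0,"y":0,"z":0,"yaw":0}]' 0.83 | sed -n 2,4p;  python3 -m inch '[{"x":0,"y":0,"z":0,"yaw":0},{"x":0,"y":0,"z":0,"yaw":0}]' 0.83 | sed -n 2,4p
```

```text
tool_pos: [556.1, 134.0, 25.0]
orientation: [0.002, 0.707, -0.005, 0.707]
ft_force: [0.0, -13.8, 4.0]
tool_pos: [556.1, 134.0, 25.0]
orientation: [0.002, 0.707, -0.005, 0.707]
ft_force: [-0.1, -13.6, 5.4]
```

About 7.6 N over sliding. I hold briefly more, then back off slowly.

```bash
python3 -m inch '[{"x":0,"y":0,"z":0,"yaw":0},{"x":0,"y":0,"z":0,"yaw":0},{"x":0,"y":0,"z":0,"yaw":0}]' 0.83 | sed -n 2,4p;  python3 -m inch '[{"x":0,"y":-0.01,"z":0,"yaw":0},{"x":0,"y":-0.01,"z":0,"yaw":0},{"x":0,"y":-0.01,"z":0,"yaw":0},{"x":0,"y":-0.01,"z":0,"yaw":0}]' 0.83 | sed -n 2,4p; python3 -m inch '[{"x":0,"y":-0.01,"z":0,"yaw":0},{"x":0,"y":-0.01,"z":0,"yaw":0},{"x":0,"y":-0.01,"z":0,"yaw":0},{"x":0,"y":-0.01,"z":0,"yaw":0}]' 0.83 | sed -n 2,4p;python3 -m inch '[{"x":0,"y":-0.01,"z":0,"yaw":0},{"x":0,"y":-0.02,"z":0,"yaw":0},{"x":0,"y":-0.02,"z":0,"yaw":0},{"x":0,"y":-0.03,"z":0,"yaw":0},{"x":0,"y":-0.05,"z":0,"yaw":0}]' 0.83 | sed -n 2,4p
```

```text
tool_pos: [556.1, 134.0, 25.0]
orientation: [0.002, 0.707, -0.005, 0.707]
ft_force: [-0.9, -13.7, 4.6]
tool_pos: [556.1, 134.0, 24.9]
orientation: [0.004, 0.707, -0.004, 0.707]
ft_force: [-0.2, -3.4, 1.9]
tool_pos: [555.6, 132.3, 24.4]
orientation: [0.004, 0.708, -0.003, 0.707]
ft_force: [0.3, 0.0, 0.3]
tool_pos: [556.1, 123.9, 24.9]
orientation: [0.004, 0.707, -0.004, 0.707]
ft_force: [-0.6, 0.6, -0.6]
```

Free of the row. I retreat, rise and look.

```bash
python3 -m inch '[{"x":0,"y":-0.2,"z":0,"yaw":0},{"x":0,"y":-0.3,"z":0,"yaw":0},{"x":-0.4,"y":-0.3,"z":0,"yaw":0},{"x":-0.8,"y":-0.3,"z":0,"yaw":0},{"x":-0.8,"y":-0.8,"z":0,"yaw":0},{"x":-0.2,"y":-0.8,"z":0,"yaw":0},{"x":0,"y":-0.8,"z":0,"yaw":0},{"x":0,"y":-0.8,"z":0,"yaw":0},{"x":0,"y":-0.5,"z":0,"yaw":0},{"x":0,"y":0,"z":0,"yaw":0}]' 0.83 | sed -n 1,4p
python3 - <<'E'
from h import *
s=grab('scene','scene10'); t=grab('top','top10')
c=np.zeros((600,800,3),np.uint8)
a=cv2.resize(s['frame'][60:180,240:390,::-1],None,fx=3.2,fy=3.2,interpolation=cv2.INTER_CUBIC); b=cv2.resize(t['frame'][170:240,120:220,::-1],None,fx=3.1,fy=3.1,interpolation=cv2.INTER_CUBIC)
c[:a.shape[0],:480]=a; c[:b.shape[0],485:485+b.shape[1]]=b; c[390:582,:256]=cv2.resize(s['frame'][:,:,::-1],(256,192)); c[390:582,270:526]=cv2.resize(t['frame'][:,:,::-1],(256,192)); cv2.imwrite('pics/z10.png',c)
E
```

```text
t: 28.85
tool_pos: [552.5, -162.9, 153.1]
orientation: [0.005, 0.707, -0.005, 0.707]
ft_force: [-0.3, 0.7, 0.2]
```

View pics/z10.png

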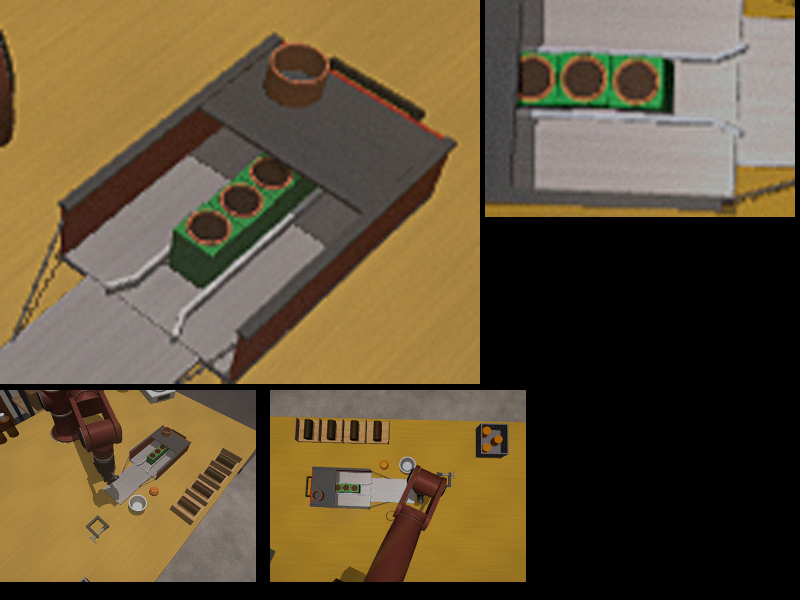

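Run:
```python
from meas import *
S=dict(np.load('pics/scene10.npz'));T=dict(np.load('pics/top10.npz'))
for n,b,tb in(('D',(294,115,316,139),(160,187,180,208)),('C',(306,107,326,129),(143,187,162,208)),('B',(314,100,336,121),None)):
    d=discs(S,[b])[0]; p=onz(S,*d[:2],58.4)
    q=None
    if tb: e=discs(T,[tb])[0]; q=onz(T,*e[:2],58.4).round(1); tri_=tri(ray(S,*d[:2]),ray(T,*e[:2])); print('tri',tri_[0].round(1),tri_[1].round(1))
    print(n,p.round(1),'off lane',(p[0]-555.2-.011*p[1]).round(1),np.round(d,1),q)
g=lambda f,b: discs(f,[b])[0]
```

```text
tri [556.6 165.4  57.9] 0.8
D [556.6 164.6  58.4] off lane -0.4 [304.7 130.7  10.3  13.8] [556.9 165.5  58.4]
tri [558.3 209.1  58.2] 0.8
C [558.2 208.7  58.4] off lane 0.7 [315.1 122.3  10.   13.4] [558.6 209.4  58.4]
B [556.2 253.6  58.4] off lane -1.8 [324.3 113.4  10.6  12.9] None
```

Run:
```python
from h import *
a=np.load('pics/scene0.npz')['frame']; b=np.load('pics/scene10.npz')['frame']
for n,(u0,v0,u1,v1) in dict(mortar=(252,205,300,252),cap=(296,190,322,214),ring=(206,138,236,168),clamp=(168,245,222,308)).items():
    print(n,np.abs(a[v0:v1,u0:u1].astype(int)-b[v0:v1,u0:u1]).mean().round(1))
from cell import close_job
s=env.get_state(); print(s['t'],np.round(s['ft_force'],1)); print(close_job())
```

```text
mortar 9.5
cap 8.7
ring 41.9
clamp 8.5
28.95 [0.3 0.2 0.3]
the job is handed in; nothing more can be done
None
```

Run:
```python
from h import *
ims=[np.load(f'pics/{n}.npz')['frame'][v:v+60,u:u+70,::-1] for n,u,v in(('scene0',190,125),('scene9',190,125),('scene10',190,125),('top0',207,225),('top10',207,225))]
cv2.imwrite('pics/ring.png',np.hstack([cv2.resize(i,(158,136)) for i in ims]))
```

```text
(no output)
```

View pics/ring.png

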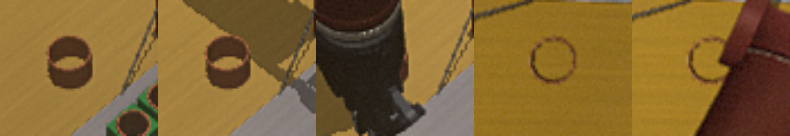

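The job is done and handed in at 29 s. All four cassettes stand face to face in the lane, inside the box, with the head against the stop.

**What I did**
- I gripped D on the bench, turned it about 10° and set it square on the flap, about 4 mm behind C.
- I then pushed all four with the nearly shut fingers against D's rear face.
- Sliding took about 5 to 6 N, and the stop was felt at about TCP y = 131 mm.
- I pressed to about 13.7 N in all, so roughly 7.6 N on the pad and 3 to 4 mm of give. I held that for about 0.7 s, then backed off slowly.

**Last checks**
- **Spacing:** D, C and B measure about 44 mm apart, within about 2 mm of the lane's centre line. B was measured in one view only.
- **Head against the stop:** A is hidden under the tray, so this is inferred. D rests about 2 mm past its first-touch place, which is near the measuring error.
- **Robot:** the wrist force was near zero, with the arm clear of everything.
- **Bystanders:** the mortar, cap and clamp patches changed little from the start picture. The core ring's patch failed that comparison because the arm hid it. The pictures from late in the push and the end (top view, half covered) show it where it was.

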